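# Set out the check weights in order beside the balance

## Robot

A 7-joint arm with a two-finger parallel gripper is mounted at the origin on the work surface. World frame = base frame: x ahead of the robot, y to its left, z up, the work surface at z = 0. Lengths are in mm, angles in degrees, forces in N, time in s.
With the tool pointing down it reaches from about 400 to 875 mm from the base axis. Payload 19.3 kg.
Tool frame: the origin (TCP) lies between the finger pads; the fingertips stand 8 mm ahead of it and the grasp point (between the pads) lies 11 mm behind it (tip_extent is the distance from the TCP to the fingertips, in mm); z points along the fingers, y is the line along which they close (so a half turn about z gives the same grasp; the last joint's range is limited). The gripper opens to 85 mm and grips with 20 to 120 N. Pads are 22 mm wide; open, the fingers measure 114 mm over their backs; the gripper's body (76 mm by 85 mm) begins 54 mm behind the grasp point. The pads swing forward as they close: fully open they stand 13 mm farther back than shut.
Start: joints at [59.29, 29.874, -2.08, 91.645, 1.215, 58.505, -6.463], TCP at [280.683, -558.419, 239.291] pointing down, gripper open.
Joint ranges: [-166.77, 166.77], [-17.47, 122.26], [-85.68, 81.53], [9.62, 139.38], [-72.42, 252.41], [9.2, 110.78], [-144.41, 144.41]. Speed limits (degrees/s): [108.29, 108.29, 136.94, 136.94, 172.46, 172.46, 172.46].

## Interface

Orientations are given as a 3x3 rotation matrix whose columns are the frame's x, y, z axes.
In Python, from workcell import sense, grab_frame, get_calibration, job_done, tip_extent gives the robot as it stands.
- The arm moves only by the tool jog_arm, never from a script. Its argument "commands" is a list of rows, each an object of numbers: "tx", "ty", "tz": the shift along the tool's x, y, z in cm; "ax", "ay", "az": the turn, a rotation vector about the tool's x, y, z in degrees. A call has 1 to 12 rows; each row shifts and turns the commanded pose from where the row before left it, along the tool's axes as they then stand; what a row does not reach is not made up. A row lasts 1/10 s, in which the tool goes at most 50 mm and 8.59 degrees, less where a joint would pass 70% of its speed; a pose out of reach is approached as far as the arm can. A call with a gripper value outside its range is refused whole. "grip" is the finger opening in cm, from 0 to 8.54, set as the call begins (left out, the last holds). The fingers move at their own pace and stop on an object; "newtons" is the grip in N (left out, the last holds). Time passes only in rows, so rows that do not move let the fingers close. It gives the time, the measured TCP pose, the force, the opening and the grip force at its end, in the units of the state.
- sense(): the state, without advancing time (a new reading comes with each control period).
- grab_frame(name): name is "scene" or "top"; returns the picture (384x512x3 uint8, red, green, blue); there is no depth.
- get_calibration(name): a dict with "intrinsics" (3x3 intrinsics, pixels), "k1" (the pictures are not rectified: a ray, as slopes to the right and down, at radius r is drawn at 1 + k1 r^2 times it, then the intrinsics apply), "R" (3x3) and "t" (3): a world point X has camera coordinates R X + t. Camera axes: x right, y down, z forward; pixel columns grow to the right and rows downward; lengths in mm; the calibration is good to about 2 mm. A picture is of the moment at which its call begins. get_calibration takes no time and is no camera call.
- job_done(): hands the job in; it is judged then, once.
The state is a dict: "time": time; "joint_pos": joint angles; "joint_velocities": joint speeds; "joint_efforts": joint torques, N m; "eef_pos": TCP position; "orientation": TCP orientation; "force": force on the tool from outside, world axes, zero at the start; "torque": the same for the moment, N m; "width": opening from 0.0 (shut) to 1.0 (fully open); "grip_force": force on a finger pad.
Only numpy, scipy, OpenCV 4.12 (cv2) and the standard library are available. Lean on these libraries where they do the work, as an engineer would, in place of code of your own. Each camera call takes 0.05 s, during which the arm holds its last target. There are 200 camera calls.

## Task

Set out the four steel calibration weights for the balance check: stand them upright on the four black rubber seats of the aluminium tray, one centred on each seat, in order of size, the smallest on the seat nearest the white balance and the largest on the seat farthest from it. Set each down gently - never drop a weight or knock one over - and do not knock the balance.

Things in the scene. Friction and masses are not known exactly. Their poses are not given: they have to be found in the camera images.
- weight_50g: the smallest of four calibration weights (50 g): a plain steel cylinder of 18 mm diameter and 18.8 mm height, on it a neck of 10 mm diameter, 4 mm high, and a round flat knob of 16 mm diameter, 28.8 mm tall in all. Stands upright and loose on a flat blue mat 2 mm thick, at least 65 mm between centres of weights. Origin at the centre of its underside, z up along its axis
- weight_100g: the second smallest of four calibration weights (100 g): a plain steel cylinder of 22 mm diameter and 25.2 mm height, on it a neck of 13 mm diameter, 5 mm high, and a round flat knob of 20 mm diameter, 37.7 mm tall in all. Stands upright and loose on a flat blue mat 2 mm thick, at least 65 mm between centres of weights. Origin at the centre of its underside, z up along its axis
- weight_200g: the second largest of four calibration weights (200 g): a plain steel cylinder of 28 mm diameter and 31.8 mm height, on it a neck of 16 mm diameter, 6 mm high, and a round flat knob of 25 mm diameter, 46.8 mm tall in all. Stands upright and loose on a flat blue mat 2 mm thick, at least 65 mm between centres of weights. Origin at the centre of its underside, z up along its axis
- weight_500g: the largest of four calibration weights (500 g): a plain steel cylinder of 38 mm diameter and 43 mm height, on it a neck of 22 mm diameter, 8 mm high, and a round flat knob of 34 mm diameter, 63 mm tall in all. Stands upright and loose on a flat blue mat 2 mm thick, at least 65 mm between centres of weights. Origin at the centre of its underside, z up along its axis
- seat_1: the end seat on the tray's left (+y) side: one of four equal black rubber discs, 52 mm across, 3 mm thick, in a row at 75 mm spacing on the aluminium tray. Fixed. Origin under its centre, 8 mm above the bench; flat top 3 mm higher. y runs along the row from seat_4 to seat_1. Either end may be nearer the balance
- seat_2: next to seat_1, second from the left (+y) end: one of four equal black rubber discs, 52 mm across, 3 mm thick, in a row at 75 mm spacing on the aluminium tray. Fixed. Origin under its centre, 8 mm above the bench; flat top 3 mm higher. y runs along the row from seat_4 to seat_1. Either end may be nearer the balance
- seat_3: third from the left (+y) end: one of four equal black rubber discs, 52 mm across, 3 mm thick, in a row at 75 mm spacing on the aluminium tray. Fixed. Origin under its centre, 8 mm above the bench; flat top 3 mm higher. y runs along the row from seat_4 to seat_1. Either end may be nearer the balance
- seat_4: the end seat on the tray's right (-y) side: one of four equal black rubber discs, 52 mm across, 3 mm thick, in a row at 75 mm spacing on the aluminium tray. Fixed. Origin under its centre, 8 mm above the bench; flat top 3 mm higher. y runs along the row from seat_4 to seat_1. Either end may be nearer the balance
- balance: white precision balance, 260 x 190 mm, fixed, with a round steel pan (124 mm, 79 mm high) and a dark display. Stands to the left or the right of the tray; on the other side stands a grey hotplate stirrer, 98 mm high, with a round white plate and two black knobs. Origin under the centre of its housing at bench height; front to -x
- tray: the fixed flat aluminium tray, 72 x 310 mm, that carries the four seats, 8 mm high with edge beads up to 11.5 mm; origin under its centre at bench height, y along the row towards seat_1. It lies beside the blue mat (100 x 500 mm), nearer the robot or farther than it. Bystanders (a lidded beaker, a white bottle, a rack of small vials, up to 180 mm tall) stand beyond both, towards the far edge of the bench
Not all that is in view belongs to the job. What is shaped like the weight_200g but purple or yellow is not meant.

How it is judged (in metres and radians):
At the end, for the whole second after the job is handed in: Every weight stands upright (within 0.1 rad), at rest and released on its own seat, its centre within 12 mm of the seat's centre and its foot on the rubber (within 3 mm); counted from the balance end of the row the order is 50 g, 100 g, 200 g, 500 g (angle between each of weight_50g, weight_100g, weight_200g, weight_500g's own z axis and vertical below 0.1 rad and linear speed of each of weight_50g, weight_100g, weight_200g, weight_500g below 0.01 m/s and angular speed of each of weight_50g, weight_100g, weight_200g, weight_500g below 0.1 rad/s and contact force between the fingers and weight_50g below 0.05 N and contact force between the fingers and weight_100g below 0.05 N and contact force between the fingers and weight_200g below 0.05 N and contact force between the fingers and weight_500g below 0.05 N and ((y of balance in the frame of seat_1 above 0 m and horizontal distance between weight_50g and seat_1 below 0.012 m and z of weight_50g in the frame of seat_1 between 0 and 0.006 m and horizontal distance between weight_100g and seat_2 below 0.012 m and z of weight_100g in the frame of seat_2 between 0 and 0.006 m and horizontal distance between weight_200g and seat_3 below 0.012 m and z of weight_200g in the frame of seat_3 between 0 and 0.006 m and horizontal distance between weight_500g and seat_4 below 0.012 m and z of weight_500g in the frame of seat_4 between 0 and 0.006 m) or (y of balance in the frame of seat_1 below 0 m and horizontal distance between weight_50g and seat_4 below 0.012 m and z of weight_50g in the frame of seat_4 between 0 and 0.006 m and horizontal distance between weight_100g and seat_3 below 0.012 m and z of weight_100g in the frame of seat_3 between 0 and 0.006 m and horizontal distance between weight_200g and seat_2 below 0.012 m and z of weight_200g in the frame of seat_2 between 0 and 0.006 m and horizontal distance between weight_500g and seat_1 below 0.012 m and z of weight_500g in the frame of seat_1 between 0 and 0.006 m))); the robot touches nothing.
It fails at once if a weight is knocked over (tilted beyond 0.6 rad) (angle between any of weight_50g, weight_100g, weight_200g, weight_500g's own z axis and vertical above 0.6 rad).
It fails at once if a weight is dropped (moves faster than 0.5 m/s with no finger on it, a free fall of some 13 mm) ((linear speed of weight_50g above 0.5 m/s and contact force between the fingers and weight_50g below 0.05 N) or (linear speed of weight_100g above 0.5 m/s and contact force between the fingers and weight_100g below 0.05 N) or (linear speed of weight_200g above 0.5 m/s and contact force between the fingers and weight_200g below 0.05 N) or (linear speed of weight_500g above 0.5 m/s and contact force between the fingers and weight_500g below 0.05 N)).
It fails at once if the balance is knocked (a force above 8 N) (contact force between anything else and balance above 8 N).
It also fails if it takes over 96 s, if anything falls off the work surface, if the arm or the gripper's body presses on something with over 40 N, if the wrist force passes 120 N, or if a joint passes its speed limit or range.

## Working session

There is one attempt and no reset: what is moved stays moved. The work goes in short steps, Python scripts to look and compute and a tool call to move; the robot and the scene stay as the last step left them, time stands still between calls to the robot, and variables do not carry over. Pictures are saved under pics/ and viewed, at most 14 in all, crops included, and the job is handed in when it is done.

Besides the shell and the picture viewer there is one more tool, called after "Call:" as name(argument=value, ...) on one line, values as JSON. jog_arm: Moves the arm, as the interface text tells. Its arguments: {"type":"object","properties":{"commands":{"type":"array","items":{"type":"object","properties":{"tx":{"type":"number"},"ty":{"type":"number"},"tz":{"type":"number"},"ax":{"type":"number"},"ay":{"type":"number"},"az":{"type":"number"}}}},"grip":{"type":"number"},"newtons":{"type":"number"}},"required":["commands"]}

```bash
mkdir -p pics; python3 - <<'E'
from workcell import *
import cv2,numpy as np
for n in("scene","top"):
    f=grab_frame(n); cv2.imwrite(f"pics/{n}0.png",cv2.resize(f[:,:,::-1],None,fx=1.5,fy=1.5,interpolation=cv2.INTER_CUBIC)); np.save(f"{n}0.npy",f)
    c=get_calibration(n); print(n,c, "cam at",-np.array(c["R"]).T@np.array(c["t"]))
s=sense(); print(s["time"],s["eef_pos"],s["orientation"],s["width"],tip_extent)
E
```

```text
scene {'intrinsics': array([[405.03061604,   0.        , 253.32719455],
       [  0.        , 405.03061604, 190.08736208],
       [  0.        ,   0.        ,   1.        ]]), 'k1': 0.015598977521701286, 'R': array([[-0.57090293,  0.82093432,  0.01169145],
       [ 0.51874025,  0.37171246, -0.76989506],
       [-0.63637913, -0.43347051, -0.63806341]]), 't': array([ 324.07215698, -246.74149787, 1458.26787661])} cam at [1241.01973487  457.79106036  736.7134398 ]
top {'intrinsics': array([[486.5443953 ,   0.        , 248.26360829],
       [  0.        , 486.5443953 , 200.48946837],
       [  0.        ,   0.        ,   1.        ]]), 'k1': -0.009645294048213657, 'R': array([[-0.007033  , -0.99955938, -0.02883707],
       [-0.98334317,  0.01215087, -0.18135204],
       [ 0.18162253,  0.02708129, -0.98299535]]), 't': array([  28.03365843,  530.82299187, 1216.6683337 ])} cam at [ 301.20394299  -11.37760304 1293.05355797]
0.1 [ 280.56813436 -558.17656166  238.79982651] [[ 8.93478203e-01  4.49106305e-01 -4.77745206e-04]
 [ 4.49106557e-01 -8.93477792e-01  8.57824299e-04]
 [-4.16004303e-05 -9.81005817e-04 -9.99999518e-01]] 1.001098785126471 8.0
```

View pics/scene0.png

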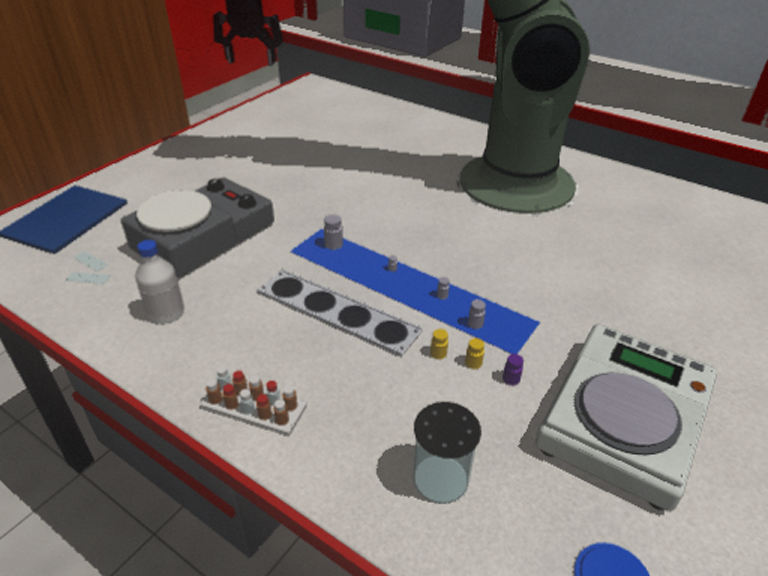

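View pics/top0.png

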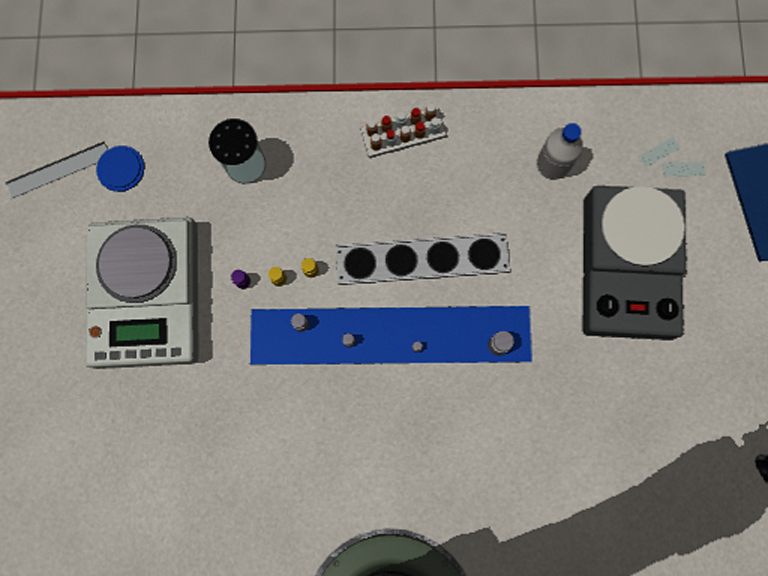

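Top view: balance on the left (+y), so seat_1 is nearest to it. The steel candidates on the mat, in 1.5x pixels, are (299,321), (348,340), (418,347) and (502,342). The purple and yellow shapes at (241,278), (277,276) and (309,267) are off the mat and excluded by colour. Next I measure and take a crop.

```bash
cat > h.py <<'E'
from workcell import *
import cv2,numpy as np
def ray(n,uv):
    c=get_calibration(n);K=np.array(c["intrinsics"]);R=np.array(c["R"]);t=np.array(c["t"])
    d=(np.array(uv)-K[:2,2])/K[0,0]; s=d.copy()
    for _ in range(8): s=d/(1+c["k1"]*(s@s))
    return -R.T@t, R.T@np.r_[s,1]
def onz(n,uv,z):
    o,d=ray(n,uv); return (o+d*(z-o[2])/d[2])[:2]
def tri(a,b):
    (o,d),(p,e)=ray("top",a),ray("scene",b)
    k=np.linalg.lstsq(np.c_[d,-e],p-o,rcond=None)[0]; x,y=o+d*k[0],p+e*k[1]; return (x+y)/2,np.linalg.norm(x-y)
def matblobs(f,amin=20):
    h=cv2.cvtColor(f,cv2.COLOR_RGB2HSV); b=((h[...,0]>105)&(h[...,0]<125)&(h[...,1]>150)&(h[...,2]>50)).astype(np.uint8)
    return h,b
def comps(m,lo,hi):
    n,l,s,c=cv2.connectedComponentsWithStats(m.astype(np.uint8))
    return [(c[i],s[i]) for i in range(1,n) if lo<=s[i,4]<=hi]
E
cat > m.py <<'E'
from h import *
import sys
for n in("scene","top"):
    f=np.load(f"{n}0.npy"); h,b=matblobs(f)
    # mat = largest blue component, hull, non-blue low-saturation blobs inside/near
    k,l,s,c=cv2.connectedComponentsWithStats(b); cand=[i for i in range(1,k) if s[i,4]>500]
    i=max(cand,key=lambda i:s[i,4]); cn=np.vstack(cv2.findContours((l==i).astype(np.uint8),0,2)[0])
    hull=np.zeros_like(b); cv2.fillConvexPoly(hull,cv2.convexHull(cn),1)
    x,y,w,hh=cv2.boundingRect(cn); print(n,"mat",x,y,w,hh)
    for c,s in comps((hull==1)&(h[...,1]<110)&(h[...,2]>60),15,2000): print("  weight",c.round(2),s)
    for c,s in comps((h[...,2]<50),150,900):
        if .35<s[2]/s[3]<2.3: print("  dark",c.round(2),s, onz(n,c,11).round(1))
f=np.load("top0.npy");g=np.load("scene0.npy")
a=cv2.resize(f[195:250,160:360],(800,220),interpolation=cv2.INTER_CUBIC);b=cv2.resize(g[135:260,180:370],(800,380//2*2),interpolation=cv2.INTER_CUBIC)
cv2.imwrite("pics/crop0.png",np.vstack([a,b[:380]])[:,:,::-1])
E
python3 m.py
```

```text
scene mat 195 153 164 83
  weight [221.34 160.43] [216 154  13  13 120]
  weight [261.26 176.34] [258 172   7   9  47]
  weight [294.85 192.67] [291 186  10  14  89]
  weight [317.49 208.92] [312 199  12  20 186]
  dark [255.09  13.57] [244   6  23  17 182] [-825.8 -956.5]
  dark [431.1  242.95] [407 229  48  28 300] [430.6 432.1]
top mat 167 204 187 39
  weight [215. 205.] [205 205  21   1  21]
  weight [288. 204.] [278 204  21   1  21]
  weight [198.42 213.82] [194 209  10  11  83]
  weight [334.17 227.48] [327 221  16  14 177]
  weight [231.58 226.04] [228 222   8   9  52]
  weight [277.62 230.25] [275 228   7   6  32]
  weight [255.5 242. ] [240 242  32   1  32]
  dark [154.93  94.24] [139  79  33  31 748] [845.1 284.4]
  dark [322.42 168.98] [313 159  20  21 329] [ 622.2 -177.1]
  dark [294.57 171.04] [285 161  20  21 326] [ 617.5 -101.9]
  dark [266.98 173.12] [257 163  21  21 327] [612.8 -27.3]
  dark [239.49 175.06] [230 165  20  21 326] [608.4  47.2]
  dark [404.81 203.61] [398 196  15  16 174] [ 524.5 -391.8]
  dark [444.41 205.68] [437 198  16  16 179] [ 517.7 -495.6]
  dark [ 91.79 221.5 ] [ 73 212  38  19 377] [485.9 445. ]
```

View pics/crop0.png

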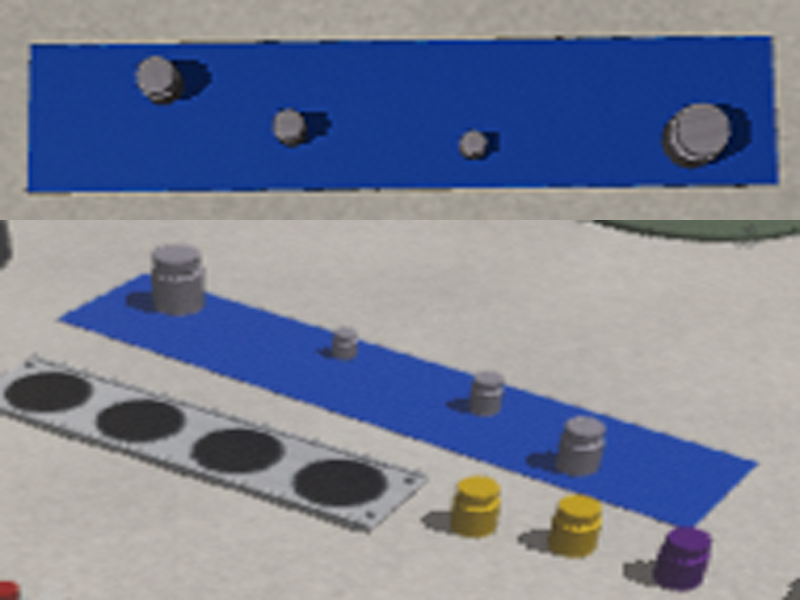

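```bash
python3 - <<'E'
from h import *
f=np.load("top0.npy");g=np.load("scene0.npy");hf=cv2.cvtColor(f,cv2.COLOR_RGB2HSV);hg=cv2.cvtColor(g,cv2.COLOR_RGB2HSV)
W={"50":(277,230,28.8,261,176),"100":(231,226,37.7,295,192),"200":(198,214,46.8,317,209),"500":(334,227,63,221,155)}
def blob(m,u,v):
    k,l,s,c=cv2.connectedComponentsWithStats(m.astype(np.uint8)); ii=np.argmin([np.hypot(*(c[i]-(u,v)))+(1000 if s[i,4]>800 or s[i,4]<12 else 0) for i in range(k)]); return c[ii],s[ii]
for n,(u,v,H,p,q) in W.items():
    a,sa=blob((hf[...,1]<110)&(hf[...,2]>105),u,v)   # bright lit knob face
    # scene: silhouette box: mid column/row
    x0,y0=p-16,q-24; sub=hg[y0:y0+48,x0:x0+32]
    ref=blob((hf[...,1]<110)&(hf[...,2]>60),u,v)[0]
    m=(hg[...,1]<110)&(hg[...,2]>60)
    b,sb=blob(m,p,q)
    t,e=tri(ref,b)
    print(n,"bright",a.round(1),sa[2:],onz("top",a,2+H).round(1),"mid",onz("top",ref,2+H*.55).round(1),"scene",b.round(1),sb[2:],onz("scene",b,2+H*.5).round(1),t.round(1),e.round(1))
k,l,s,c=cv2.connectedComponentsWithStats((hg[...,2]<75).astype(np.uint8))
for i in range(1,k):
    if 150<s[i,4]<500 and 150<c[i,0]<300 and 170<c[i,1]<240: print("seat",onz("scene",c[i],11).round(1))
E
```

```text
50 bright [277.7 230.1] [ 6  6 25] [455.  -52.7] mid [456.2 -53. ] scene [317.5 208.9] [ 12  20 186] [487.8 151. ] [435.2  31.3 -55.4] 182.9
100 bright [231.2 225.6] [ 7  8 38] [467.1  68.1] mid [468.   68.1] scene [317.5 208.9] [ 12  20 186] [492.5 152.9] [460.8 102.8 -22.4] 69.0
200 bright [198.2 213.4] [ 9 10 68] [498.7 153.3] mid [500.8 155.4] scene [317.5 208.9] [ 12  20 186] [497.2 154.9] [500.5 155.7  28.4] 0.9
500 bright [335.4 226.6] [ 12  12 122] [ 458.2 -197.7] mid [ 459.6 -198.7] scene [317.5 208.9] [ 12  20 186] [505.7 158.3] [428.9 -47.6 -47.4] 332.3
seat [ 622.7 -174. ]
seat [618.4 -99.2]
seat [613.9 -24.4]
seat [609.4  50.1]
```

Call:
jog_arm(commands=[{"az":-6,"tz":-1},{"az":-6},{"az":-6},{"az":-6},{"az":-6},{"az":-6},{"az":-6},{"az":-6}])

```text
$.commands[0]: bad value
```

Call:
jog_arm(commands=[{"tx":0,"ty":0,"tz":0,"ax":0,"ay":0,"az":-6}])

```text
time: 0.2
eef_pos: [280.7, -558.2, 238.9]
orientation: [[0.841, 0.54, -0.001], [0.54, -0.841, 0.001], [-0.0, -0.001, -1.0]]
force: [0.9, -0.3, 0.2]
width: 0.999
grip_force: 0.0
```

```bash
cat >> h.py <<'E'
def plan(x,y,z=None,ang=0):
    s=sense();R=np.array(s["orientation"]);p=np.array(s["eef_pos"])
    d=R.T@(np.array([x,y,p[2] if z is None else z])-p)/10
    a=np.degrees(np.arctan2(R[1,1],R[0,1]))
    tilt=np.degrees(R.T@np.cross(R[:,2],[0,0,-1]))
    print("t",round(s["time"],1),"pos",p.round(1),"yang",round(a,1),"tilt fix ax,ay",tilt[:2].round(2),"w",round(s["width"]*85.4,1),"F",np.round(s["force"],1),"grip",round(s["grip_force"],1))
    print("shift cm",d.round(2),"az total",round(a-ang,1))
E
python3 -c "
from h import *
plan(455,-53)
print(onz('scene',(261.3,176.3),16),onz('scene',(294.9,192.2),21))"
```

```text
t 0.2 pos [ 280.7 -558.2  238.9] yang -57.3 tilt fix ax,ay [-0.05  0.01] w 85.3 F [ 0.9 -0.3  0.2] grip 0.0
shift cm [ 4.197e+01 -3.309e+01  2.000e-02] az total -57.3
[457.08991515 -48.85960427] [467.92266373  69.95481519]
```

Call:
jog_arm(commands=[{"az":-8.2},{"az":-8.2},{"az":-8.2},{"az":-8.2},{"az":-8.2},{"az":-8.2},{"az":-8.1},{"tx":4,"ty":1.4},{"tx":4,"ty":1.4},{"tx":4,"ty":1.4},{"tx":4,"ty":1.4},{"tx":4,"ty":1.4}], grip=4)

```text
$.commands[0]: bad value
```

```bash
python3 -c "
from h import *
plan(456,-51)
print(sense()['joint_pos'])"
```

```text
t 0.2 pos [ 280.7 -558.2  238.9] yang -57.3 tilt fix ax,ay [-0.05  0.01] w 85.3 F [ 0.9 -0.3  0.2] grip 0.0
shift cm [ 4.216e+01 -3.320e+01  2.000e-02] az total -57.3
[60.24606483 29.91340402 -3.51597751 91.60742053  2.06205958 58.58918659
 -1.17191307]
```

Call:
jog_arm(commands=[{"tx":0,"ty":0,"tz":0,"ax":0,"ay":0,"az":-8.2},{"tx":0,"ty":0,"tz":0,"ax":0,"ay":0,"az":-8.2},{"tx":0,"ty":0,"tz":0,"ax":0,"ay":0,"az":-8.2},{"tx":0,"ty":0,"tz":0,"ax":0,"ay":0,"az":-8.2},{"tx":0,"ty":0,"tz":0,"ax":0,"ay":0,"az":-8.2},{"tx":0,"ty":0,"tz":0,"ax":0,"ay":0,"az":-8.2},{"tx":0,"ty":0,"tz":0,"ax":0,"ay":0,"az":-8.1},{"tx":4,"ty":1.4,"tz":0,"ax":0,"ay":0,"az":0},{"tx":4,"ty":1.4,"tz":0,"ax":0,"ay":0,"az":0},{"tx":4,"ty":1.4,"tz":0,"ax":0,"ay":0,"az":0},{"tx":4,"ty":1.4,"tz":0,"ax":0,"ay":0,"az":0},{"tx":4,"ty":1.4,"tz":0,"ax":0,"ay":0,"az":0}], grip=4)

```text
time: 1.4
eef_pos: [350.9, -356.7, 239.2]
orientation: [[0.0, 1.0, -0.0], [1.0, -0.0, 0.0], [0.0, -0.0, -1.0]]
force: [1.5, -0.9, 0.2]
width: 0.466
grip_force: 0.0
```

```bash
python3 -c "
from h import *
plan(456,-51)
print(sense()['joint_pos'])"
```

```text
t 1.4 pos [ 350.9 -356.7  239.2] yang -0.0 tilt fix ax,ay [-0.01 -0.01] w 39.8 F [ 1.5 -0.9  0.2] grip 0.0
shift cm [30.58 10.5   0.  ] az total -0.0
[ 55.66001117  19.67331218 -21.42606598 109.31460914   8.90595912
  52.62882525  29.92517631]
```

Call:
jog_arm(commands=[{"tx":3.8,"ty":1.3,"tz":0,"ax":0,"ay":0,"az":0},{"tx":3.8,"ty":1.3,"tz":0,"ax":0,"ay":0,"az":0},{"tx":3.8,"ty":1.3,"tz":0,"ax":0,"ay":0,"az":0},{"tx":3.8,"ty":1.3,"tz":0,"ax":0,"ay":0,"az":0},{"tx":3.8,"ty":1.3,"tz":0,"ax":0,"ay":0,"az":0},{"tx":3.8,"ty":1.3,"tz":0,"ax":0,"ay":0,"az":0},{"tx":3.8,"ty":1.3,"tz":0,"ax":0,"ay":0,"az":0},{"tx":3.8,"ty":1.3,"tz":0,"ax":0,"ay":0,"az":0},{"tx":0.2,"ty":0.1,"tz":4,"ax":0,"ay":0,"az":0},{"tx":0,"ty":0,"tz":4,"ax":0,"ay":0,"az":0},{"tx":0,"ty":0,"tz":4,"ax":0,"ay":0,"az":0},{"tx":0,"ty":0,"tz":3,"ax":0,"ay":0,"az":0}])

```text
time: 2.6
eef_pos: [454.9, -52.3, 87.1]
orientation: [[-0.0, 1.0, -0.002], [1.0, 0.0, 0.0], [0.0, -0.002, -1.0]]
force: [0.4, -0.4, 0.4]
width: 0.47
grip_force: 0.0
```

```bash
python3 -c "
from h import *
plan(456,-51,14)
f=grab_frame('scene');g=grab_frame('top')
a=cv2.resize(f[110:220,180:330],(600,440),interpolation=3)
cv2.imwrite('pics/a1.png',a[:,:,::-1])"
```

```text
t 2.6 pos [454.9 -52.3  87.1] yang 0.0 tilt fix ax,ay [-0.1  -0.03] w 40.1 F [ 0.4 -0.4  0.4] grip 0.0
shift cm [0.13 0.12 7.31] az total 0.0
```

View pics/a1.png

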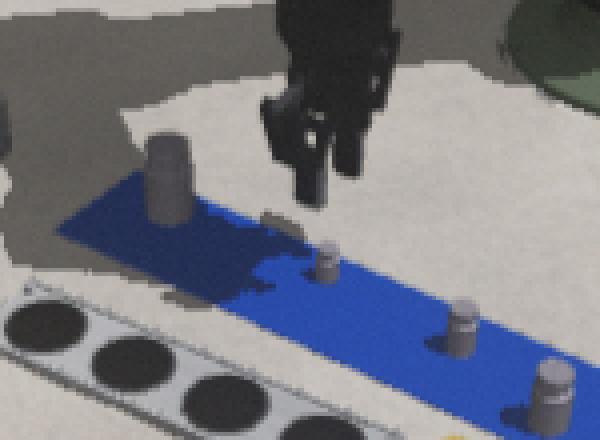

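The crop shows the open fingers at (310,200) and (347,175), straddling the small weight at (328,262). I'm descending.

Call:
jog_arm(commands=[{"tx":0.1,"ty":0.1,"tz":1.5,"ax":0,"ay":0,"az":0},{"tx":0,"ty":0,"tz":1.5,"ax":0,"ay":0,"az":0},{"tx":0,"ty":0,"tz":1.5,"ax":0,"ay":0,"az":0},{"tx":0,"ty":0,"tz":1.5,"ax":0,"ay":0,"az":0},{"tx":0,"ty":0,"tz":1.2,"ax":0,"ay":0,"az":0},{"tx":0,"ty":0,"tz":0,"ax":0,"ay":0,"az":0},{"tx":0,"ty":0,"tz":0,"ax":0,"ay":0,"az":0}])

```text
time: 3.4
eef_pos: [457.2, -51.4, 18.0]
orientation: [[0.0, 1.0, 0.001], [1.0, -0.0, -0.0], [-0.0, 0.001, -1.0]]
force: [0.2, -0.8, 0.2]
width: 0.471
grip_force: 0.0
```

Call:
jog_arm(commands=[{"tx":0,"ty":0,"tz":0,"ax":0,"ay":0,"az":0},{"tx":0,"ty":0,"tz":0,"ax":0,"ay":0,"az":0},{"tx":0,"ty":0,"tz":0,"ax":0,"ay":0,"az":0},{"tx":0,"ty":0,"tz":0,"ax":0,"ay":0,"az":0},{"tx":0,"ty":0,"tz":0,"ax":0,"ay":0,"az":0},{"tx":0,"ty":0,"tz":0,"ax":0,"ay":0,"az":0}], grip=1.2, newtons=30)

```text
time: 4.0
eef_pos: [457.2, -51.6, 18.1]
orientation: [[0.0, 1.0, 0.001], [1.0, -0.0, -0.0], [-0.0, 0.001, -1.0]]
force: [-0.8, -0.9, 9.2]
width: 0.193
grip_force: 29.1
```

Call:
jog_arm(commands=[{"tx":0,"ty":0,"tz":0,"ax":0,"ay":0,"az":0},{"tx":0,"ty":0,"tz":0,"ax":0,"ay":0,"az":0},{"tx":0,"ty":0,"tz":0,"ax":0,"ay":0,"az":0},{"tx":0,"ty":0,"tz":0.4,"ax":0,"ay":0,"az":0},{"tx":0,"ty":0,"tz":0,"ax":0,"ay":0,"az":0},{"tx":0,"ty":0,"tz":0,"ax":0,"ay":0,"az":0}], grip=3)

```text
time: 4.6
eef_pos: [456.7, -51.4, 13.1]
orientation: [[0.0, 1.0, -0.0], [1.0, -0.0, 0.0], [0.0, -0.0, -1.0]]
force: [1.2, -0.5, 0.4]
width: 0.348
grip_force: 0.0
```

Call:
jog_arm(commands=[{"tx":0,"ty":0,"tz":0,"ax":0,"ay":0,"az":0},{"tx":0,"ty":0,"tz":0,"ax":0,"ay":0,"az":0},{"tx":0,"ty":0,"tz":0,"ax":0,"ay":0,"az":0},{"tx":0,"ty":0,"tz":0,"ax":0,"ay":0,"az":0},{"tx":0,"ty":0,"tz":0,"ax":0,"ay":0,"az":0},{"tx":0,"ty":0,"tz":0,"ax":0,"ay":0,"az":0}], grip=1.2, newtons=25)

```text
time: 5.2
eef_pos: [456.8, -51.4, 13.3]
orientation: [[0.0, 1.0, 0.0], [1.0, -0.0, 0.0], [0.0, 0.0, -1.0]]
force: [-0.8, -0.1, 2.4]
width: 0.192
grip_force: 24.5
```

Call:
jog_arm(commands=[{"tx":0,"ty":0,"tz":-0.5,"ax":0,"ay":0,"az":0},{"tx":0,"ty":0,"tz":-1,"ax":0,"ay":0,"az":0},{"tx":0,"ty":0,"tz":-1,"ax":0,"ay":0,"az":0},{"tx":0,"ty":0,"tz":-1,"ax":0,"ay":0,"az":0},{"tx":0,"ty":0,"tz":0,"ax":0,"ay":0,"az":0}])

```text
time: 5.7
eef_pos: [457.6, -51.7, 49.9]
orientation: [[0.001, 1.0, 0.002], [1.0, -0.001, -0.0], [-0.0, 0.002, -1.0]]
force: [-0.1, -0.2, -0.4]
width: 0.193
grip_force: 24.5
```

```bash
python3 -c "
from h import *
plan(609,48.6,80)
f=grab_frame('scene')
a=cv2.resize(f[140:200,220:300],(640,480),interpolation=3)
cv2.imwrite('pics/a2.png',a[:,:,::-1])"
```

```text
t 5.7 pos [457.6 -51.7  49.9] yang -0.0 tilt fix ax,ay [0.13 0.01] w 16.5 F [-0.1 -0.2 -0.4] grip 24.5
shift cm [10.04 15.14 -2.98] az total -0.0
```

View pics/a2.png

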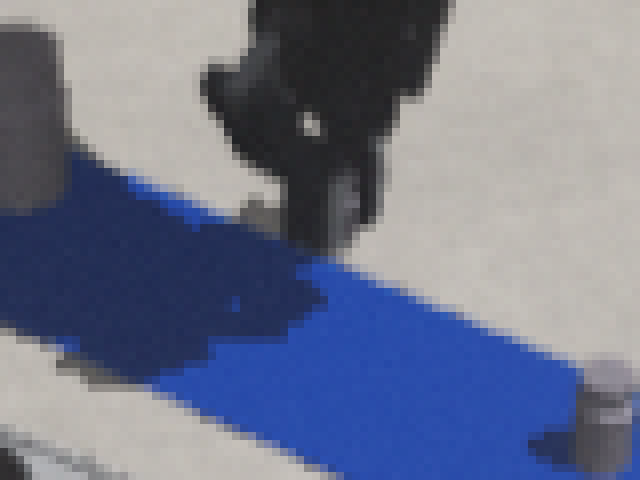

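The weight is held upright between the fingers, its grey side visible at (345,210). Next I carry it to seat_1.

Call:
jog_arm(commands=[{"tx":0.5,"ty":0.8,"tz":0,"ax":0,"ay":0,"az":0},{"tx":1,"ty":1.5,"tz":0,"ax":0,"ay":0,"az":0},{"tx":1.5,"ty":2.2,"tz":0,"ax":0,"ay":0,"az":0},{"tx":1.5,"ty":2.2,"tz":0,"ax":0,"ay":0,"az":0},{"tx":1.5,"ty":2.2,"tz":0,"ax":0,"ay":0,"az":0},{"tx":1.5,"ty":2.2,"tz":0,"ax":0,"ay":0,"az":0},{"tx":1.5,"ty":2.2,"tz":0,"ax":0,"ay":0,"az":0},{"tx":0.7,"ty":1.2,"tz":0,"ax":0,"ay":0,"az":0},{"tx":0.3,"ty":0.6,"tz":0,"ax":0,"ay":0,"az":0},{"tx":0,"ty":0,"tz":0,"ax":0,"ay":0,"az":0},{"tx":0,"ty":0,"tz":0,"ax":0,"ay":0,"az":0}])

```text
time: 6.85
eef_pos: [607.2, 48.1, 48.0]
orientation: [[0.001, 1.0, -0.001], [1.0, -0.001, -0.0], [-0.0, -0.001, -1.0]]
force: [-1.3, -1.2, -0.0]
width: 0.195
grip_force: 24.5
```

```bash
python3 -c "
from h import *
plan(609,48.6,22.5)"
```

```text
t 6.8 pos [607.2  48.1  48. ] yang -0.0 tilt fix ax,ay [-0.05  0.02] w 16.6 F [-1.3 -1.2 -0. ] grip 24.5
shift cm [0.06 0.18 2.55] az total -0.0
```

Call:
jog_arm(commands=[{"tx":0,"ty":0.2,"tz":0.8,"ax":0,"ay":0,"az":0},{"tx":0,"ty":0,"tz":0.8,"ax":0,"ay":0,"az":0},{"tx":0,"ty":0,"tz":0.6,"ax":0,"ay":0,"az":0},{"tx":0,"ty":0,"tz":0,"ax":0,"ay":0,"az":0},{"tx":0,"ty":0,"tz":0,"ax":0,"ay":0,"az":0},{"tx":0,"ty":0,"tz":0,"ax":0,"ay":0,"az":0}])

```text
time: 7.45
eef_pos: [609.9, 48.5, 26.5]
orientation: [[0.0, 1.0, 0.0], [1.0, -0.0, 0.0], [0.0, 0.0, -1.0]]
force: [0.2, -0.2, -0.3]
width: 0.197
grip_force: 24.5
```

Call:
jog_arm(commands=[{"tx":0,"ty":0,"tz":0.1,"ax":0,"ay":0,"az":0},{"tx":0,"ty":0,"tz":0,"ax":0,"ay":0,"az":0},{"tx":0,"ty":0,"tz":0,"ax":0,"ay":0,"az":0}])

```text
time: 7.75
eef_pos: [609.9, 48.5, 25.4]
orientation: [[0.0, 1.0, 0.0], [1.0, -0.0, 0.0], [0.0, 0.0, -1.0]]
force: [-0.7, 0.8, -0.6]
width: 0.195
grip_force: 24.5
```

Call:
jog_arm(commands=[{"tx":0,"ty":0,"tz":0.2,"ax":0,"ay":0,"az":0},{"tx":0,"ty":0,"tz":0,"ax":0,"ay":0,"az":0},{"tx":0,"ty":0,"tz":0,"ax":0,"ay":0,"az":0}])

```text
time: 8.05
eef_pos: [609.8, 48.5, 23.2]
orientation: [[0.0, 1.0, -0.0], [1.0, -0.0, 0.0], [0.0, -0.0, -1.0]]
force: [0.4, -0.4, -0.4]
width: 0.198
grip_force: 24.5
```

Call:
jog_arm(commands=[{"tx":0,"ty":0,"tz":0.1,"ax":0,"ay":0,"az":0},{"tx":0,"ty":0,"tz":0,"ax":0,"ay":0,"az":0},{"tx":0,"ty":0,"tz":0,"ax":0,"ay":0,"az":0}])

```text
time: 8.35
eef_pos: [609.9, 48.5, 22.4]
orientation: [[0.0, 1.0, 0.0], [1.0, -0.0, 0.0], [0.0, 0.0, -1.0]]
force: [-0.3, 0.4, 1.2]
width: 0.195
grip_force: 24.7
```

Call:
jog_arm(commands=[{"tx":0,"ty":0,"tz":0,"ax":0,"ay":0,"az":0},{"tx":0,"ty":0,"tz":0,"ax":0,"ay":0,"az":0},{"tx":0,"ty":0,"tz":0,"ax":0,"ay":0,"az":0},{"tx":0,"ty":0,"tz":-0.5,"ax":0,"ay":0,"az":0},{"tx":0,"ty":0,"tz":-1,"ax":0,"ay":0,"az":0},{"tx":0,"ty":0,"tz":-1.5,"ax":0,"ay":0,"az":0},{"tx":0,"ty":0,"tz":-1.5,"ax":0,"ay":0,"az":0},{"tx":0,"ty":0,"tz":-1.5,"ax":0,"ay":0,"az":0},{"tx":0,"ty":0,"tz":0,"ax":0,"ay":0,"az":0}], grip=4)

```text
time: 9.25
eef_pos: [611.1, 48.6, 85.3]
orientation: [[0.001, 1.0, 0.004], [1.0, -0.001, 0.0], [0.0, 0.004, -1.0]]
force: [-0.5, 1.4, -0.4]
width: 0.469
grip_force: 0.0
```

```bash
python3 -c "
from h import *
plan(467.5,69,15)"
```

```text
t 9.2 pos [611.1  48.6  85.3] yang -0.0 tilt fix ax,ay [ 0.21 -0.02] w 40.1 F [-0.5  1.4 -0.4] grip 0.0
shift cm [  2.03 -14.39   6.98] az total -0.0
```

Call:
jog_arm(commands=[{"tx":0.3,"ty":-2.4,"tz":0,"ax":0,"ay":0,"az":0},{"tx":0.4,"ty":-3,"tz":0,"ax":0,"ay":0,"az":0},{"tx":0.4,"ty":-3,"tz":0,"ax":0,"ay":0,"az":0},{"tx":0.4,"ty":-3,"tz":0,"ax":0,"ay":0,"az":0},{"tx":0.4,"ty":-2,"tz":0,"ax":0,"ay":0,"az":0},{"tx":0.1,"ty":-0.8,"tz":0,"ax":0,"ay":0,"az":0},{"tx":0,"ty":0,"tz":1,"ax":0,"ay":0,"az":0},{"tx":0,"ty":0,"tz":1,"ax":0,"ay":0,"az":0},{"tx":0,"ty":0,"tz":0,"ax":0,"ay":0,"az":0},{"tx":0,"ty":0,"tz":0,"ax":0,"ay":0,"az":0}])

```text
time: 10.25
eef_pos: [468.1, 68.5, 61.7]
orientation: [[0.0, 1.0, -0.001], [1.0, -0.0, 0.0], [0.0, -0.001, -1.0]]
force: [-0.4, 0.2, 0.7]
width: 0.469
grip_force: 0.0
```

```bash
python3 -c "
from h import *
plan(467.5,69,15)
f=grab_frame('scene')
a=cv2.resize(f[110:260,180:380],(800,600),interpolation=3)
cv2.imwrite('pics/a3.png',a[:,:,::-1])"
```

```text
t 10.2 pos [468.1  68.5  61.7] yang -0.0 tilt fix ax,ay [-0.05 -0.  ] w 40.0 F [-0.4  0.2  0.7] grip 0.0
shift cm [ 0.05 -0.05  4.67] az total -0.0
```

View pics/a3.png

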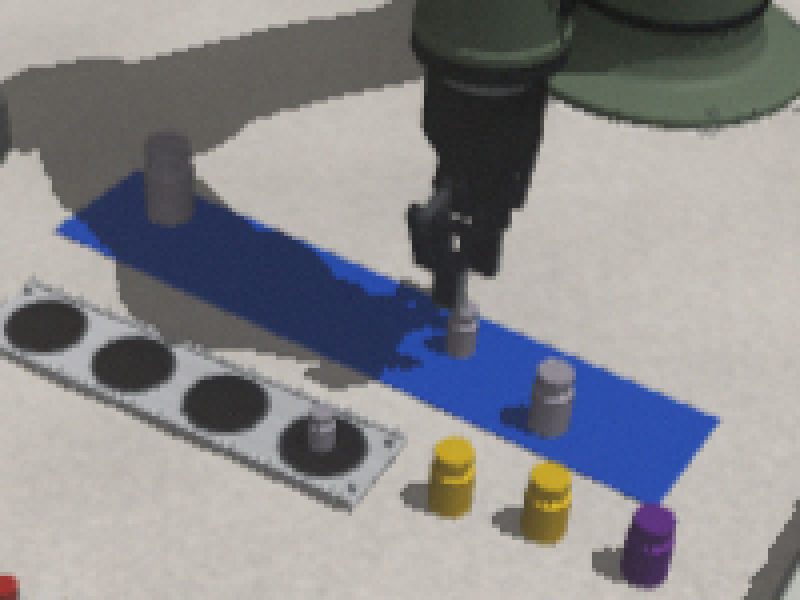

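The 50 g weight stands centred on seat_1 (foot at (322,447), seat centre about (323,445)). The fingers straddle the 100 g weight at (461,330). I'm descending.

Call:
jog_arm(commands=[{"tx":0,"ty":0,"tz":1.2,"ax":0,"ay":0,"az":0},{"tx":0,"ty":0,"tz":1.2,"ax":0,"ay":0,"az":0},{"tx":0,"ty":0,"tz":1.2,"ax":0,"ay":0,"az":0},{"tx":0,"ty":0,"tz":1,"ax":0,"ay":0,"az":0},{"tx":0,"ty":0,"tz":0,"ax":0,"ay":0,"az":0},{"tx":0,"ty":0,"tz":0,"ax":0,"ay":0,"az":0},{"tx":0,"ty":0,"tz":0,"ax":0,"ay":0,"az":0}])

```text
time: 11.0
eef_pos: [468.0, 68.6, 16.6]
orientation: [[0.0, 1.0, 0.0], [1.0, -0.0, 0.0], [0.0, 0.0, -1.0]]
force: [0.1, -0.1, 0.2]
width: 0.472
grip_force: 0.0
```

Call:
jog_arm(commands=[{"tx":0,"ty":0,"tz":0,"ax":0,"ay":0,"az":0},{"tx":0,"ty":0,"tz":0,"ax":0,"ay":0,"az":0},{"tx":0,"ty":0,"tz":0,"ax":0,"ay":0,"az":0},{"tx":0,"ty":0,"tz":0,"ax":0,"ay":0,"az":0},{"tx":0,"ty":0,"tz":0,"ax":0,"ay":0,"az":0},{"tx":0,"ty":0,"tz":0,"ax":0,"ay":0,"az":0}], grip=1.6, newtons=30)

```text
time: 11.6
eef_pos: [468.1, 68.5, 16.8]
orientation: [[0.0, 1.0, 0.001], [1.0, -0.0, 0.0], [0.0, 0.001, -1.0]]
force: [-1.3, 0.5, 6.6]
width: 0.24
grip_force: 29.1
```

Call:
jog_arm(commands=[{"tx":0,"ty":0,"tz":-0.5,"ax":0,"ay":0,"az":0},{"tx":0,"ty":0,"tz":-1,"ax":0,"ay":0,"az":0},{"tx":0,"ty":0,"tz":-1,"ax":0,"ay":0,"az":0},{"tx":0,"ty":0,"tz":-1,"ax":0,"ay":0,"az":0},{"tx":0,"ty":0,"tz":0,"ax":0,"ay":0,"az":0}])

```text
time: 12.1
eef_pos: [468.6, 68.5, 52.9]
orientation: [[0.001, 1.0, 0.002], [1.0, -0.001, 0.0], [0.0, 0.002, -1.0]]
force: [0.1, 0.1, -1.5]
width: 0.241
grip_force: 29.5
```

```bash
python3 -c "
from h import *
plan(613.3,-25.8,24)"
```

```text
t 12.1 pos [468.6  68.5  52.9] yang -0.0 tilt fix ax,ay [ 0.13 -0.02] w 20.6 F [ 0.1  0.1 -1.5] grip 29.5
shift cm [-9.43 14.47  2.91] az total -0.0
```

Call:
jog_arm(commands=[{"tx":-0.5,"ty":0.8,"tz":0,"ax":0,"ay":0,"az":0},{"tx":-1,"ty":1.5,"tz":0,"ax":0,"ay":0,"az":0},{"tx":-1.4,"ty":2.1,"tz":0,"ax":0,"ay":0,"az":0},{"tx":-1.4,"ty":2.1,"tz":0,"ax":0,"ay":0,"az":0},{"tx":-1.4,"ty":2.1,"tz":0,"ax":0,"ay":0,"az":0},{"tx":-1.4,"ty":2.1,"tz":0,"ax":0,"ay":0,"az":0},{"tx":-1.3,"ty":2.1,"tz":0,"ax":0,"ay":0,"az":0},{"tx":-0.7,"ty":1.2,"tz":0,"ax":0,"ay":0,"az":0},{"tx":-0.3,"ty":0.5,"tz":0,"ax":0,"ay":0,"az":0},{"tx":0,"ty":0,"tz":0.8,"ax":0,"ay":0,"az":0},{"tx":0,"ty":0,"tz":0.8,"ax":0,"ay":0,"az":0},{"tx":0,"ty":0,"tz":0,"ax":0,"ay":0,"az":0}])

```text
time: 13.3
eef_pos: [611.4, -24.9, 33.7]
orientation: [[-0.001, 1.0, -0.003], [1.0, 0.001, 0.0], [0.0, -0.003, -1.0]]
force: [-0.4, -0.5, -0.9]
width: 0.243
grip_force: 29.5
```

```bash
python3 -c "
from h import *
plan(613.3,-25.8,25.8)"
```

```text
t 13.3 pos [611.4 -24.9  33.7] yang 0.0 tilt fix ax,ay [-0.15 -0.01] w 20.8 F [-0.4 -0.5 -0.9] grip 29.5
shift cm [-0.09  0.19  0.79] az total 0.0
```

Call:
jog_arm(commands=[{"tx":-0.1,"ty":0,"tz":0.3,"ax":0,"ay":0,"az":0},{"tx":0,"ty":0,"tz":0.1,"ax":0,"ay":0,"az":0},{"tx":0,"ty":0,"tz":0,"ax":0,"ay":0,"az":0},{"tx":0,"ty":0,"tz":0,"ax":0,"ay":0,"az":0},{"tx":0,"ty":0,"tz":0,"ax":0,"ay":0,"az":0}])

```text
time: 13.8
eef_pos: [612.9, -26.5, 31.5]
orientation: [[0.0, 1.0, 0.0], [1.0, -0.0, 0.0], [0.0, 0.0, -1.0]]
force: [0.6, -0.1, -0.9]
width: 0.239
grip_force: 29.5
```

Call:
jog_arm(commands=[{"tx":0,"ty":0,"tz":0.3,"ax":0,"ay":0,"az":0},{"tx":0,"ty":0,"tz":0.1,"ax":0,"ay":0,"az":0},{"tx":0,"ty":0,"tz":0.1,"ax":0,"ay":0,"az":0},{"tx":0,"ty":0,"tz":0,"ax":0,"ay":0,"az":0},{"tx":0,"ty":0,"tz":0,"ax":0,"ay":0,"az":0}])

```text
time: 14.3
eef_pos: [612.8, -26.4, 26.3]
orientation: [[0.0, 1.0, -0.0], [1.0, -0.0, 0.0], [0.0, -0.0, -1.0]]
force: [-0.8, 0.3, -0.8]
width: 0.237
grip_force: 29.5
```

Call:
jog_arm(commands=[{"tx":0,"ty":0,"tz":0.1,"ax":0,"ay":0,"az":0},{"tx":0,"ty":0,"tz":0,"ax":0,"ay":0,"az":0},{"tx":0,"ty":0,"tz":0,"ax":0,"ay":0,"az":0}])

```text
time: 14.6
eef_pos: [613.0, -26.5, 25.8]
orientation: [[0.0, 1.0, 0.0], [1.0, -0.0, -0.0], [-0.0, 0.0, -1.0]]
force: [-3.2, -0.7, 8.8]
width: 0.241
grip_force: 30.4
```

Contact. I release, lift, and head for the 200 g weight.

Call:
jog_arm(commands=[{"tx":0,"ty":0,"tz":0,"ax":0,"ay":0,"az":0},{"tx":0,"ty":0,"tz":0,"ax":0,"ay":0,"az":0},{"tx":0,"ty":0,"tz":0,"ax":0,"ay":0,"az":0},{"tx":0,"ty":0,"tz":-0.5,"ax":0,"ay":0,"az":0},{"tx":0,"ty":0,"tz":-1,"ax":0,"ay":0,"az":0},{"tx":0,"ty":0,"tz":-1.5,"ax":0,"ay":0,"az":0},{"tx":0,"ty":0,"tz":-2,"ax":0,"ay":0,"az":0},{"tx":0,"ty":0,"tz":-2,"ax":0,"ay":0,"az":0},{"tx":0,"ty":0,"tz":0,"ax":0,"ay":0,"az":0}], grip=4.8)

```text
time: 15.5
eef_pos: [614.4, -26.5, 99.1]
orientation: [[0.0, 1.0, 0.005], [1.0, -0.0, -0.0], [-0.0, 0.005, -1.0]]
force: [-0.2, -0.0, -0.2]
width: 0.561
grip_force: 0.0
```

```bash
python3 -c "
from h import *
plan(499.5,154.5,20)"
```

```text
t 15.5 pos [614.4 -26.5  99.1] yang -0.0 tilt fix ax,ay [0.27 0.01] w 47.9 F [-0.2 -0.  -0.2] grip 0.0
shift cm [ 18.1  -11.54   7.85] az total -0.0
```

Call:
jog_arm(commands=[{"tx":3,"ty":-1.9,"tz":0,"ax":0,"ay":0,"az":0},{"tx":3,"ty":-1.9,"tz":0,"ax":0,"ay":0,"az":0},{"tx":3,"ty":-1.9,"tz":0,"ax":0,"ay":0,"az":0},{"tx":3,"ty":-1.9,"tz":0,"ax":0,"ay":0,"az":0},{"tx":3,"ty":-1.9,"tz":0,"ax":0,"ay":0,"az":0},{"tx":2,"ty":-1.2,"tz":0,"ax":0,"ay":0,"az":0},{"tx":1.1,"ty":-0.7,"tz":0,"ax":0,"ay":0,"az":0},{"tx":0,"ty":0,"tz":1,"ax":0,"ay":0,"az":0},{"tx":0,"ty":0,"tz":1,"ax":0,"ay":0,"az":0},{"tx":0,"ty":0,"tz":0,"ax":0,"ay":0,"az":0},{"tx":0,"ty":0,"tz":0,"ax":0,"ay":0,"az":0}])

```text
time: 16.6
eef_pos: [499.0, 153.5, 74.7]
orientation: [[0.002, 1.0, -0.001], [1.0, -0.002, -0.001], [-0.001, -0.001, -1.0]]
force: [0.2, -0.2, 0.4]
width: 0.558
grip_force: 0.0
```

```bash
python3 -c "
from h import *
plan(499.5,154.5,20)
f=grab_frame('scene')
a=cv2.resize(f[140:260,220:380],(800,600),interpolation=3)
cv2.imwrite('pics/a4.png',a[:,:,::-1])"
```

```text
t 16.6 pos [499.  153.5  74.7] yang -0.1 tilt fix ax,ay [-0.06  0.03] w 47.6 F [ 0.2 -0.2  0.4] grip 0.0
shift cm [0.1  0.05 5.47] az total -0.1
```

View pics/a4.png

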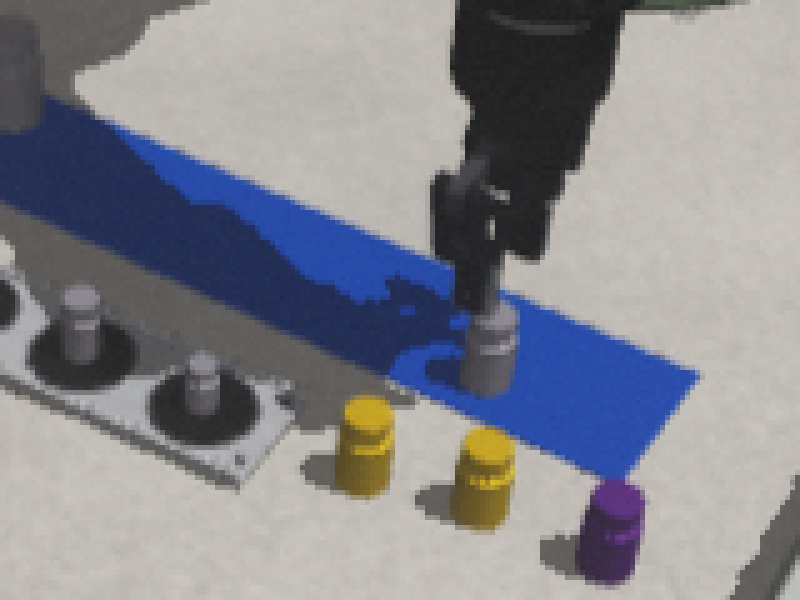

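Both the 50 g and 100 g weights stand on their seats, at (203,395) and (82,335). The fingers straddle the steel 200 g weight at (490,350). I'm descending.

Call:
jog_arm(commands=[{"tx":0.1,"ty":0,"tz":1.2,"ax":0,"ay":0,"az":0},{"tx":0,"ty":0,"tz":1.3,"ax":0,"ay":0,"az":0},{"tx":0,"ty":0,"tz":1.3,"ax":0,"ay":0,"az":0},{"tx":0,"ty":0,"tz":1.2,"ax":0,"ay":0,"az":0},{"tx":0,"ty":0,"tz":0.7,"ax":0,"ay":0,"az":0},{"tx":0,"ty":0,"tz":0,"ax":0,"ay":0,"az":0},{"tx":0,"ty":0,"tz":0,"ax":0,"ay":0,"az":0}])

```text
time: 17.35
eef_pos: [498.9, 155.7, 18.3]
orientation: [[0.0, 1.0, -0.0], [1.0, -0.0, 0.0], [0.0, -0.0, -1.0]]
force: [-0.6, -0.1, -0.2]
width: 0.562
grip_force: 0.0
```

Call:
jog_arm(commands=[{"tx":0,"ty":0,"tz":0,"ax":0,"ay":0,"az":0},{"tx":0,"ty":0,"tz":0,"ax":0,"ay":0,"az":0},{"tx":0,"ty":0,"tz":0,"ax":0,"ay":0,"az":0},{"tx":0,"ty":0,"tz":0,"ax":0,"ay":0,"az":0},{"tx":0,"ty":0,"tz":0,"ax":0,"ay":0,"az":0},{"tx":0,"ty":0,"tz":0,"ax":0,"ay":0,"az":0}], grip=2.2, newtons=35)

```text
time: 17.95
eef_pos: [499.1, 155.6, 18.9]
orientation: [[0.0, 1.0, 0.001], [1.0, -0.0, 0.0], [0.0, 0.001, -1.0]]
force: [-2.0, 0.7, 6.9]
width: 0.315
grip_force: 34.4
```

Call:
jog_arm(commands=[{"tx":0,"ty":0,"tz":-0.5,"ax":0,"ay":0,"az":0},{"tx":0,"ty":0,"tz":-1,"ax":0,"ay":0,"az":0},{"tx":0,"ty":0,"tz":-1.5,"ax":0,"ay":0,"az":0},{"tx":0,"ty":0,"tz":-1.5,"ax":0,"ay":0,"az":0},{"tx":0,"ty":0,"tz":-1.5,"ax":0,"ay":0,"az":0},{"tx":0,"ty":0,"tz":0,"ax":0,"ay":0,"az":0}])

```text
time: 18.55
eef_pos: [499.9, 155.7, 80.4]
orientation: [[0.001, 1.0, 0.003], [1.0, -0.001, 0.001], [0.001, 0.003, -1.0]]
force: [-0.3, -0.1, -1.7]
width: 0.313
grip_force: 34.9
```

```bash
python3 -c "
from h import *
plan(618,-100.5,28)"
```

```text
t 18.6 pos [499.9 155.7  80.4] yang -0.0 tilt fix ax,ay [ 0.17 -0.06] w 26.7 F [-0.3 -0.1 -1.7] grip 34.9
shift cm [-25.62  11.81   5.25] az total -0.0
```

Call:
jog_arm(commands=[{"tx":-1,"ty":0.5,"tz":0,"ax":0,"ay":0,"az":0},{"tx":-2,"ty":0.9,"tz":0,"ax":0,"ay":0,"az":0},{"tx":-3,"ty":1.4,"tz":0,"ax":0,"ay":0,"az":0},{"tx":-3.2,"ty":1.5,"tz":0,"ax":0,"ay":0,"az":0},{"tx":-3.2,"ty":1.5,"tz":0,"ax":0,"ay":0,"az":0},{"tx":-3.2,"ty":1.5,"tz":0,"ax":0,"ay":0,"az":0},{"tx":-3.2,"ty":1.5,"tz":0,"ax":0,"ay":0,"az":0},{"tx":-3.2,"ty":1.5,"tz":0,"ax":0,"ay":0,"az":0},{"tx":-2,"ty":0.9,"tz":0,"ax":0,"ay":0,"az":0},{"tx":-1.2,"ty":0.5,"tz":0,"ax":0,"ay":0,"az":0},{"tx":-0.4,"ty":0.2,"tz":0,"ax":0,"ay":0,"az":0},{"tx":0,"ty":0,"tz":0,"ax":0,"ay":0,"az":0}])

```text
time: 19.75
eef_pos: [617.5, -100.3, 77.8]
orientation: [[0.0, 1.0, -0.001], [1.0, -0.0, 0.0], [0.0, -0.001, -1.0]]
force: [0.0, 0.6, -2.3]
width: 0.313
grip_force: 34.9
```

Call:
jog_arm(commands=[{"tx":0,"ty":0,"tz":1,"ax":0,"ay":0,"az":0},{"tx":0,"ty":0,"tz":1.2,"ax":0,"ay":0,"az":0},{"tx":0,"ty":0,"tz":1.2,"ax":0,"ay":0,"az":0},{"tx":0,"ty":0,"tz":0.6,"ax":0,"ay":0,"az":0},{"tx":0,"ty":0,"tz":0,"ax":0,"ay":0,"az":0},{"tx":0,"ty":0,"tz":0,"ax":0,"ay":0,"az":0},{"tx":0,"ty":0,"tz":0,"ax":0,"ay":0,"az":0}])

```text
time: 20.45
eef_pos: [618.1, -100.5, 38.7]
orientation: [[0.0, 1.0, 0.001], [1.0, -0.0, -0.0], [-0.0, 0.001, -1.0]]
force: [-0.8, -0.8, -1.8]
width: 0.313
grip_force: 34.9
```

```bash
python3 -c "
from h import *
plan(618,-100.5,27.9)"
```

```text
t 20.4 pos [ 618.1 -100.5   38.7] yang -0.0 tilt fix ax,ay [0.04 0.  ] w 26.8 F [-0.8 -0.8 -1.8] grip 34.9
shift cm [-0.   -0.01  1.08] az total -0.0
```

Call:
jog_arm(commands=[{"tx":0,"ty":0,"tz":0.5,"ax":0,"ay":0,"az":0},{"tx":0,"ty":0,"tz":0.3,"ax":0,"ay":0,"az":0},{"tx":0,"ty":0,"tz":0.1,"ax":0,"ay":0,"az":0},{"tx":0,"ty":0,"tz":0.1,"ax":0,"ay":0,"az":0},{"tx":0,"ty":0,"tz":0,"ax":0,"ay":0,"az":0},{"tx":0,"ty":0,"tz":0,"ax":0,"ay":0,"az":0}])

```text
time: 21.05
eef_pos: [617.8, -100.5, 28.3]
orientation: [[0.0, 1.0, 0.0], [1.0, -0.0, 0.0], [0.0, 0.0, -1.0]]
force: [-0.0, 0.4, -1.6]
width: 0.314
grip_force: 34.9
```

Call:
jog_arm(commands=[{"tx":0,"ty":0,"tz":0.1,"ax":0,"ay":0,"az":0},{"tx":0,"ty":0,"tz":0,"ax":0,"ay":0,"az":0},{"tx":0,"ty":0,"tz":0,"ax":0,"ay":0,"az":0}])

```text
time: 21.35
eef_pos: [618.0, -100.5, 27.9]
orientation: [[0.0, 1.0, 0.0], [1.0, -0.0, -0.0], [-0.0, 0.0, -1.0]]
force: [-2.9, 0.9, 8.8]
width: 0.314
grip_force: 35.9
```

Contact again; I release and lift. Next is the 500 g weight at (459.5,-196.5).

Call:
jog_arm(commands=[{"tx":0,"ty":0,"tz":0,"ax":0,"ay":0,"az":0},{"tx":0,"ty":0,"tz":0,"ax":0,"ay":0,"az":0},{"tx":0,"ty":0,"tz":0,"ax":0,"ay":0,"az":0},{"tx":0,"ty":0,"tz":-0.5,"ax":0,"ay":0,"az":0},{"tx":0,"ty":0,"tz":-1,"ax":0,"ay":0,"az":0},{"tx":0,"ty":0,"tz":-2,"ax":0,"ay":0,"az":0},{"tx":0,"ty":0,"tz":-2.5,"ax":0,"ay":0,"az":0},{"tx":0,"ty":0,"tz":-2.5,"ax":0,"ay":0,"az":0},{"tx":0,"ty":0,"tz":0,"ax":0,"ay":0,"az":0}], grip=5.2)

```text
time: 22.25
eef_pos: [619.6, -100.6, 116.4]
orientation: [[0.0, 1.0, 0.005], [1.0, -0.0, -0.001], [-0.001, 0.005, -1.0]]
force: [-0.3, -0.1, 0.1]
width: 0.607
grip_force: 0.0
```

Call:
jog_arm(commands=[{"tx":-1.5,"ty":-2.4,"tz":0,"ax":0,"ay":0,"az":0},{"tx":-1.5,"ty":-2.4,"tz":0,"ax":0,"ay":0,"az":0},{"tx":-1.5,"ty":-2.4,"tz":0,"ax":0,"ay":0,"az":0},{"tx":-1.5,"ty":-2.4,"tz":0,"ax":0,"ay":0,"az":0},{"tx":-1.5,"ty":-2.4,"tz":0,"ax":0,"ay":0,"az":0},{"tx":-1.2,"ty":-2.4,"tz":0,"ax":0,"ay":0,"az":0},{"tx":-0.9,"ty":-1.4,"tz":0,"ax":0,"ay":0,"az":0},{"tx":0,"ty":0,"tz":0,"ax":0,"ay":0,"az":0},{"tx":0,"ty":0,"tz":0,"ax":0,"ay":0,"az":0}], grip=5.8)

```text
time: 23.15
eef_pos: [460.5, -196.4, 112.6]
orientation: [[0.0, 1.0, 0.001], [1.0, -0.0, 0.0], [0.0, 0.001, -1.0]]
force: [0.3, 0.2, -0.8]
width: 0.68
grip_force: 0.0
```

```bash
python3 -c "
from h import *
plan(459.5,-196.5,22)
f=grab_frame('scene')
a=cv2.resize(f[110:230,170:330],(800,600),interpolation=3)
cv2.imwrite('pics/a5.png',a[:,:,::-1])"
```

```text
t 23.1 pos [ 460.5 -196.4  112.6] yang -0.0 tilt fix ax,ay [ 0.05 -0.  ] w 58.1 F [ 0.3  0.2 -0.8] grip 0.0
shift cm [-0.01 -0.1   9.06] az total -0.0
```

View pics/a5.png

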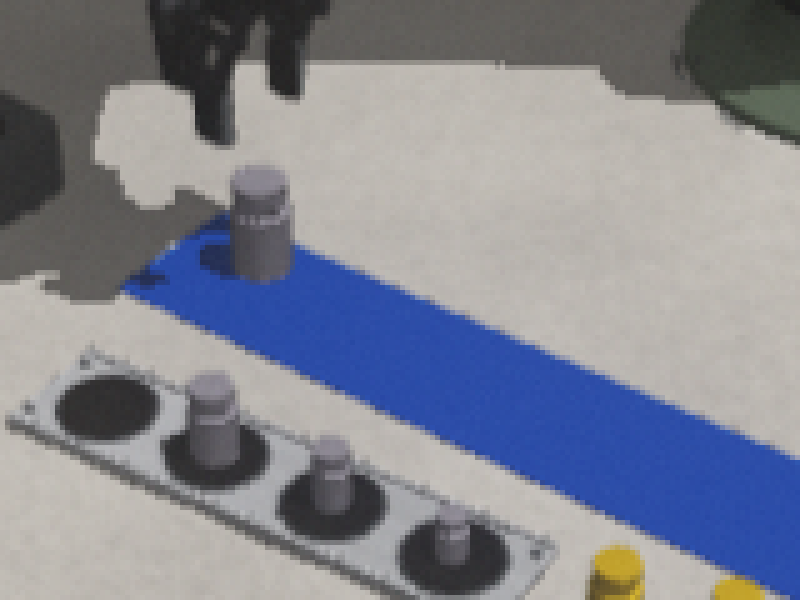

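Three weights stand on seats 1 to 3. The open fingers at (215,130) and (287,85) straddle the 500 g knob at (260,178). I'm descending.

Call:
jog_arm(commands=[{"tx":0,"ty":-0.1,"tz":1.5,"ax":0,"ay":0,"az":0},{"tx":0,"ty":0,"tz":1.5,"ax":0,"ay":0,"az":0},{"tx":0,"ty":0,"tz":1.5,"ax":0,"ay":0,"az":0},{"tx":0,"ty":0,"tz":1.5,"ax":0,"ay":0,"az":0},{"tx":0,"ty":0,"tz":1.5,"ax":0,"ay":0,"az":0},{"tx":0,"ty":0,"tz":1.3,"ax":0,"ay":0,"az":0},{"tx":0,"ty":0,"tz":0,"ax":0,"ay":0,"az":0},{"tx":0,"ty":0,"tz":0,"ax":0,"ay":0,"az":0}])

```text
time: 24.0
eef_pos: [459.1, -196.1, 24.4]
orientation: [[-0.0, 1.0, -0.0], [1.0, 0.0, 0.0], [0.0, -0.0, -1.0]]
force: [-0.1, -0.4, 0.5]
width: 0.682
grip_force: 0.0
```

Call:
jog_arm(commands=[{"tx":0,"ty":0,"tz":0,"ax":0,"ay":0,"az":0},{"tx":0,"ty":0,"tz":0,"ax":0,"ay":0,"az":0},{"tx":0,"ty":0,"tz":0,"ax":0,"ay":0,"az":0},{"tx":0,"ty":0,"tz":0,"ax":0,"ay":0,"az":0},{"tx":0,"ty":0,"tz":0,"ax":0,"ay":0,"az":0},{"tx":0,"ty":0,"tz":0,"ax":0,"ay":0,"az":0}], grip=3.2, newtons=50)

```text
time: 24.6
eef_pos: [459.0, -196.6, 25.2]
orientation: [[0.0, 1.0, 0.001], [1.0, -0.0, -0.001], [-0.001, 0.001, -1.0]]
force: [-2.7, 0.9, 9.2]
width: 0.429
grip_force: 49.0
```

Call:
jog_arm(commands=[{"tx":0,"ty":0,"tz":-0.5,"ax":0,"ay":0,"az":0},{"tx":0,"ty":0,"tz":-1,"ax":0,"ay":0,"az":0},{"tx":0,"ty":0,"tz":-1,"ax":0,"ay":0,"az":0},{"tx":0,"ty":0,"tz":-1,"ax":0,"ay":0,"az":0},{"tx":0,"ty":0,"tz":-0.5,"ax":0,"ay":0,"az":0},{"tx":0,"ty":0,"tz":0,"ax":0,"ay":0,"az":0},{"tx":0,"ty":0,"tz":0,"ax":0,"ay":0,"az":0}])

```text
time: 25.3
eef_pos: [458.7, -196.6, 64.3]
orientation: [[0.0, 1.0, 0.0], [1.0, -0.0, -0.0], [-0.0, 0.0, -1.0]]
force: [-0.3, 0.7, -4.8]
width: 0.427
grip_force: 51.0
```

```bash
python3 -c "
from h import *
plan(622.5,-175.5,28)"
```

```text
t 25.3 pos [ 458.7 -196.6   64.3] yang -0.0 tilt fix ax,ay [0. 0.] w 36.4 F [-0.3  0.7 -4.8] grip 51.0
shift cm [ 2.11 16.38  3.63] az total -0.0
```

Call:
jog_arm(commands=[{"tx":0.1,"ty":0.8,"tz":0,"ax":0,"ay":0,"az":0},{"tx":0.2,"ty":1.5,"tz":0,"ax":0,"ay":0,"az":0},{"tx":0.3,"ty":2.2,"tz":0,"ax":0,"ay":0,"az":0},{"tx":0.3,"ty":2.2,"tz":0,"ax":0,"ay":0,"az":0},{"tx":0.3,"ty":2.2,"tz":0,"ax":0,"ay":0,"az":0},{"tx":0.3,"ty":2.2,"tz":0,"ax":0,"ay":0,"az":0},{"tx":0.3,"ty":2.2,"tz":0,"ax":0,"ay":0,"az":0},{"tx":0.2,"ty":1.6,"tz":0,"ax":0,"ay":0,"az":0},{"tx":0.1,"ty":1,"tz":0,"ax":0,"ay":0,"az":0},{"tx":0,"ty":0.5,"tz":0,"ax":0,"ay":0,"az":0},{"tx":0,"ty":0,"tz":0,"ax":0,"ay":0,"az":0},{"tx":0,"ty":0,"tz":0,"ax":0,"ay":0,"az":0}])

```text
time: 26.5
eef_pos: [622.1, -175.7, 64.1]
orientation: [[0.001, 1.0, -0.001], [1.0, -0.001, -0.0], [-0.0, -0.001, -1.0]]
force: [-0.3, -0.7, -5.1]
width: 0.426
grip_force: 50.9
```

Call:
jog_arm(commands=[{"tx":0,"ty":0,"tz":0.8,"ax":0,"ay":0,"az":0},{"tx":0,"ty":0,"tz":0.8,"ax":0,"ay":0,"az":0},{"tx":0,"ty":0,"tz":0.4,"ax":0,"ay":0,"az":0},{"tx":0,"ty":0,"tz":0,"ax":0,"ay":0,"az":0},{"tx":0,"ty":0,"tz":0,"ax":0,"ay":0,"az":0},{"tx":0,"ty":0,"tz":0,"ax":0,"ay":0,"az":0}])

```text
time: 27.1
eef_pos: [622.9, -175.5, 44.5]
orientation: [[0.0, 1.0, 0.0], [1.0, -0.0, -0.0], [-0.0, 0.0, -1.0]]
force: [0.1, -0.3, -5.4]
width: 0.428
grip_force: 51.0
```

```bash
python3 -c "
from h import *
plan(622.5,-175.5,34.2)"
```

```text
t 27.1 pos [ 622.9 -175.5   44.5] yang -0.0 tilt fix ax,ay [0.02 0.  ] w 36.6 F [ 0.1 -0.3 -5.4] grip 51.0
shift cm [ 0.   -0.04  1.03] az total -0.0
```

Call:
jog_arm(commands=[{"tx":0,"ty":0,"tz":0.5,"ax":0,"ay":0,"az":0},{"tx":0,"ty":0,"tz":0.3,"ax":0,"ay":0,"az":0},{"tx":0,"ty":0,"tz":0.1,"ax":0,"ay":0,"az":0},{"tx":0,"ty":0,"tz":0,"ax":0,"ay":0,"az":0},{"tx":0,"ty":0,"tz":0,"ax":0,"ay":0,"az":0},{"tx":0,"ty":0,"tz":0,"ax":0,"ay":0,"az":0}])

```text
time: 27.7
eef_pos: [622.9, -175.5, 35.4]
orientation: [[0.0, 1.0, 0.0], [1.0, -0.0, -0.0], [-0.0, 0.0, -1.0]]
force: [-0.8, 0.6, -4.6]
width: 0.429
grip_force: 51.0
```

Call:
jog_arm(commands=[{"tx":0,"ty":0,"tz":0.1,"ax":0,"ay":0,"az":0},{"tx":0,"ty":0,"tz":0,"ax":0,"ay":0,"az":0},{"tx":0,"ty":0,"tz":0,"ax":0,"ay":0,"az":0}])

```text
time: 28.0
eef_pos: [622.8, -175.5, 34.3]
orientation: [[0.0, 1.0, 0.0], [1.0, -0.0, 0.0], [0.0, 0.0, -1.0]]
force: [0.1, 0.4, -4.9]
width: 0.427
grip_force: 51.0
```

Call:
jog_arm(commands=[{"tx":0,"ty":0,"tz":0.1,"ax":0,"ay":0,"az":0},{"tx":0,"ty":0,"tz":0,"ax":0,"ay":0,"az":0},{"tx":0,"ty":0,"tz":0,"ax":0,"ay":0,"az":0}])

```text
time: 28.3
eef_pos: [622.9, -175.5, 34.2]
orientation: [[0.0, 1.0, 0.0], [1.0, -0.0, -0.0], [-0.0, 0.0, -1.0]]
force: [-5.3, 0.5, 11.9]
width: 0.425
grip_force: 52.6
```

Call:
jog_arm(commands=[{"tx":0,"ty":0,"tz":0,"ax":0,"ay":0,"az":0},{"tx":0,"ty":0,"tz":0,"ax":0,"ay":0,"az":0},{"tx":0,"ty":0,"tz":0,"ax":0,"ay":0,"az":0},{"tx":0,"ty":0,"tz":-0.5,"ax":0,"ay":0,"az":0},{"tx":0,"ty":0,"tz":-1,"ax":0,"ay":0,"az":0},{"tx":0,"ty":0,"tz":-2,"ax":0,"ay":0,"az":0},{"tx":0,"ty":0,"tz":-3,"ax":0,"ay":0,"az":0},{"tx":0,"ty":0,"tz":-3,"ax":0,"ay":0,"az":0},{"tx":0,"ty":0,"tz":-3,"ax":0,"ay":0,"az":0},{"tx":0,"ty":0,"tz":-3,"ax":0,"ay":0,"az":0},{"tx":0,"ty":0,"tz":0,"ax":0,"ay":0,"az":0}], grip=6)

```text
time: 29.4
eef_pos: [624.6, -175.7, 193.3]
orientation: [[0.0, 1.0, 0.006], [1.0, -0.0, -0.002], [-0.002, 0.006, -1.0]]
force: [0.3, 0.0, -0.7]
width: 0.701
grip_force: 0.0
```

Call:
jog_arm(commands=[{"tx":0,"ty":-3,"tz":0,"ax":0,"ay":0,"az":0},{"tx":0,"ty":-3,"tz":0,"ax":0,"ay":0,"az":0},{"tx":0,"ty":-3,"tz":0,"ax":0,"ay":0,"az":0},{"tx":0,"ty":-3,"tz":0,"ax":0,"ay":0,"az":0},{"tx":0,"ty":-3,"tz":0,"ax":0,"ay":0,"az":0},{"tx":0,"ty":-2,"tz":0,"ax":0,"ay":0,"az":0},{"tx":0,"ty":0,"tz":0,"ax":0,"ay":0,"az":0},{"tx":0,"ty":0,"tz":0,"ax":0,"ay":0,"az":0},{"tx":0,"ty":0,"tz":0,"ax":0,"ay":0,"az":0}])

```text
time: 30.3
eef_pos: [453.6, -175.4, 188.5]
orientation: [[-0.0, 1.0, 0.001], [1.0, 0.0, 0.0], [0.0, 0.001, -1.0]]
force: [0.1, 0.0, 0.2]
width: 0.702
grip_force: 0.0
```

```bash
python3 -c "
from h import *
f=grab_frame('scene');g=grab_frame('top')
a=cv2.resize(f[170:240,165:285],(700,408),interpolation=3);b=cv2.resize(g[150:190,215:345],(700,190),interpolation=3)
cv2.imwrite('pics/a6.png',np.vstack([a,b])[:,:,::-1])"
```

```text
(no output)
```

View pics/a6.png

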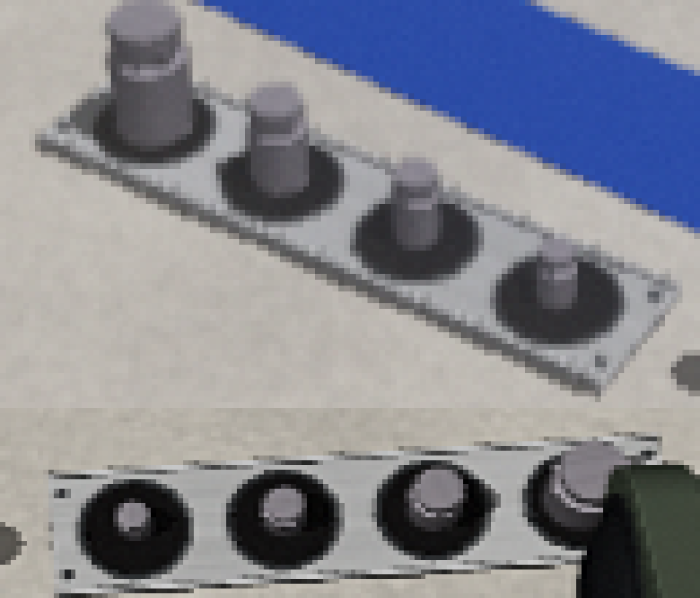

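All four weights stand upright and centred on their seats. In the upper crop the feet are near (155,140), (280,185), (417,240) and (558,300), each within about 3 mm of its seat centre. The arm is clear.

```bash
python3 -c "
from workcell import *
print(job_done())"
```

```text
the job is handed in; nothing more can be done
None
```

I set all four weights upright on their seats, 50 g nearest the balance through to 500 g farthest, and handed the job in after about 30 s of robot time; the last pictures show each weight within a few millimetres of its seat centre, but no verdict came back.

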